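Scrape the burnt sugar off the hob and uncap the safety-capped cleaner

ROBOT

A 6-joint arm with a two-finger parallel gripper is mounted at the origin on the work surface. World frame = base frame: x ahead of the robot, y to its left, z up, the work surface at z = 0. Lengths are in m, angles in rad, forces in N, time in s.
With the tool pointing down it reaches from about 0.375 to 0.9 m from the base axis. Payload 3.1 kg.
Tool frame: the origin (TCP) lies midway between the tips of the shut fingers; the grasp point (between the pads) lies 19 mm behind it; z points along the fingers, y is the direction in which the jaws open and shut (so a half turn about z gives the same grasp; the last joint's range is limited). The gripper opens to 85 mm and grips with 20 to 120 N. Pads are 22 mm wide; open, the fingers measure 114 mm over their backs; the gripper's body (76 mm by 85 mm) begins 54 mm behind the grasp point. The pads swing forward as they close: fully open they stand 13 mm farther back than shut.
Start: joints at [0.996, 0.527, 1.433, -0, 1.181, -0.178], TCP at [0.242, 0.576, 0.231] pointing down, gripper open.
Joint ranges: [-3.08, 3.08], [-0.75, 2.2], [0.22, 2.44], [-1.43, 4.57], [0, 2.65], [-2.85, 2.85]. Speed limits (rad/s): [2.79, 2.79, 3.14, 3.14, 3.14, 3.14].

INTERFACE

Orientations are given as a unit quaternion [x, y, z, w].
In Python, from station import manip gives the robot as it stands. The module is installed in compiled form; this text tells all that it offers.
- The arm moves only by the tool drive_tool, never from a script. Its argument "deltas" is one flat list of numbers, 4 for each row, row after row: the shift along the tool's x, y, z in cm, then the turn about the tool's z in degrees. A call has 1 to 12 rows; each row is the pose to reach, as a shift and turn from the pose measured when the call began, along the tool's axes at that moment; what a row does not reach only later rows make up. A row lasts 1/10 s, in which the tool goes at most 50 mm and 8.59 degrees, less where a joint would pass 70% of its speed; a pose out of reach is approached as far as the arm can. A call with a gripper value outside its range is refused whole. "hand" is the finger opening in cm, from 0 to 8.54, set as the call begins (left out, the last holds). The fingers move at their own pace and stop on an object; "squeeze" is the grip in N (left out, the last holds). Time passes only in rows, so rows that repeat a pose let the fingers close. It gives the time, the measured TCP pose, the force and the opening at its end, in the units of the state.
- manip.sense(): the state, without advancing time (a new reading comes with each control period).
- manip.snapshot(name): name is "side" or "top" or "wrist"; returns a dict with "frame" (420x560x3 uint8, red, green, blue), "depth" (420x560 float32, m along the optical axis (not along the pixel's ray), 0 where there is no reading), "fx", "fy", "cx", "cy" (pixels), "R" (3x3) and "t" (3): a world point X has camera coordinates R X + t. Camera axes: x right, y down, z forward; pixel columns grow to the right and rows downward; lengths in m; the calibration is good to about 2 mm. A picture is of the moment at which its call begins.
- manip.sign_off(): hands the job in, once; it reports no verdict.
The state is a dict: "t": time; "q": joint angles; "qd": joint speeds; "tau": joint torques, N m; "tcp_pos": TCP position; "tool_rot": TCP orientation; "force": force on the tool from outside, world axes, zero at the start; "ft_torque": the same for the moment, N m; "finger_gap": opening from 0.0 (shut) to 1.0 (fully open).
Only numpy, scipy, OpenCV 4.12 (cv2) and the standard library are available. Lean on these libraries where they do the work, as an engineer would, in place of code of your own. Each camera call takes 0.05 s, during which the arm holds its last target.

TASK

Get the portable hob ready for its cleaner: take the scraper block by its grip, push the three loose chips of burnt sugar off the right-hand edge of the glass with it so that all of them lie in the steel crumb tray tucked under that edge, then stand the scraper upright on the bare worktop and let go of it. Next open the cleaner jug: press its safety cap down, turn it anticlockwise while it is down until it comes free, lift it off, and finish while still holding the cap, right way up, some centimetres straight above the jug's mouth. Keep the fingers off the chips, leave the jug standing square on its blue mat without tipping it or letting it turn, and do not disturb the canister, the pill boxes or the magnet clip.

Things in the scene. Friction and masses are not known exactly. Their poses are not given: they have to be found in the camera images.
- hob_top (a point): Centre of the top face of the hob's glass. Fixed hob: white casing on feet, flat black glass top 300 mm long (x) by 240 mm wide (y), 55 mm above the worktop, overhanging the casing by 12 mm. z up; -x is the cook's edge with the touch keys; the -y edge (the right-hand one) has the crumb tray under it. The printed cooking ring (radius 88 mm) is centred at x = +30 mm.
- tray_floor (a point): Centre of the crumb tray's floor (2 mm above the worktop). Fixed steel tray 280 mm long (x) by 115 mm wide (y), 2 mm sheet; the three outer walls are 28 mm high, and the +y side, tucked 11 mm under the glass overhang, has only a 5 mm lip. Axes parallel to the hob's.
- chipa_center (a point): Centre of a loose caramel-brown chip of burnt sugar, an irregular flat shard 28 x 22 x 9 mm, 10 g, lying flat on the glass within 40 mm of the hob's line x = +30 mm (in the hob's frame). Nearest of the three to the tray edge.
- chipb_center (a point): Centre of a second such chip, in the middle of the glass.
- chipc_center (a point): Centre of a third such chip, farthest from the tray edge (centre at most 70 mm from the hob's centre line, on the side away from the tray).
- scraper_center (a point): Centre of the scraper block, half-way up its 62 mm. It stands on its flat blade, a steel plate 130 mm long (y), 34 mm wide (x), 3 mm thick; on it a black foot 126 x 28 mm up to 24 mm height, then an upright grip ridge 92 mm long (y), 24 mm thick (x), from 24 to 62 mm height, gripped across x from above. Either long edge scrapes. About 160 g, friction with the pads about 0.6 or more.
- cap_center (a point): Centre of the white ribbed cap, half-way up: round, 52 mm across, 29 mm high, axis z, 30 g; gripped across its sides at any yaw. Locked at the start. Once 3 mm down it can be turned anticlockwise seen from above, held down all the while; it clears the lock after about 0.65 rad and meets a stop at about 1.5 rad: lift it off at about 1.05 rad. Clockwise it is blocked. Its x axis is parallel to the jug's x when locked.
- liner (a joint): Sprung sealing disc inside the cap: how far the cap is pressed down on the jug's rim, m (0 at rest, and again once lifted off). The spring starts at 4 N and rises by 2 N per mm, so the 3 mm needed takes 10 N; it bottoms at 5.5 mm and 15 N.
- jug_mouth (a point): Centre of the rim of the jug's mouth, 204 mm above its underside; the cap at rest on it has its centre 4 mm below and its top 10 mm above this point, and its lower edge 15 mm over the shoulder. Off-white plastic cleaner jug, about 1.3 kg, loose on the blue mat, z up; body 112 mm (x) by 84 mm (y), sloping shoulders up to 170 mm; carrying handle on its +x side out to 93 mm, below 155 mm.
- mat_center (a point): Centre of the top of the fixed blue silicone jar opener disc under the jug, 150 mm across, 3 mm thick; x parallel to the jug's x axis at the start. A fixed white tilt bin, 190 mm high, stands beyond it to the right (all of it at y below -0.58 m).
- canister: Bystander: sage ceramic canister with lid, 102 mm across, 158 mm high, origin at the centre of its underside.
- pillbox_low: Bystander: lower of two stacked seven-day pill boxes of frosted plastic, 46 (x) x 150 (y) x 26 mm, origin at the centre of its underside.
- pillbox_top: Bystander: the upper pill box, same size, origin at the centre of its underside.
- clip: Bystander: steel fridge magnet clip lying flat, about 60 x 44 x 28 mm, origin at the centre of its underside.
Things that resemble listed ones, but are neither listed nor needed, are in the scene too. What is shaped like the part that bears cap_center but pink is not meant.

How it is judged:
On the way, in this order (a step that is already met when the one before it is completed fails the run):
1. all three chips lie in the crumb tray, pushed there with the scraper still in the gripper (x of chipa_center in the frame of tray_floor between -0.14 and 0.14 m and y of chipa_center in the frame of tray_floor between -0.0575 and 0.0575 m and z of each of chipa_center, chipb_center, chipc_center in the frame of tray_floor below 0.03 m and x of chipb_center in the frame of tray_floor between -0.14 and 0.14 m and y of chipb_center in the frame of tray_floor between -0.0575 and 0.0575 m and x of chipc_center in the frame of tray_floor between -0.14 and 0.14 m and y of chipc_center in the frame of tray_floor between -0.0575 and 0.0575 m and contact force between the fingers and scraper above 0.5 N), for 0.1 s.
2. the scraper stands upright on the worktop, let go of (height (world z) of scraper_center below 0.042 m and angle between scraper_center's own z axis and vertical below 0.15 rad and (x of scraper_center in the frame of tray_floor above 0.14 m or x of scraper_center in the frame of tray_floor below -0.14 m or y of scraper_center in the frame of tray_floor above 0.0575 m or y of scraper_center in the frame of tray_floor below -0.0575 m) and contact force between the fingers and scraper below 0.05 N), for 0.2 s.
3. the cap is pressed down at least 2 mm and, while down, turned more than 0.2 rad from its locked place (z of cap_center in the frame of jug_mouth below -0.0063 m and angle between the x axis of cap_center and the x axis of jug_mouth, either way round above 0.2 rad and horizontal distance between cap_center and jug_mouth below 0.01 m), for 0.04 s.
4. the cap is lifted off the jug in the gripper (z of cap_center in the frame of jug_mouth above 0.0345 m and contact force between the fingers and cap above 1 N), for 0.2 s.
At the end, for the whole second after the job is handed in: Cap gripped, upright within 0.35 rad, its lower edge 20 to 150 mm above the mouth and within 45 mm of straight over it; jug on its mat (40 mm), upright (0.1 rad), turned under 0.35 rad; all chips in the tray; scraper upright on the worktop, released (all of step 2 and all of step 4 and z of cap_center in the frame of jug_mouth below 0.1645 m and horizontal distance between cap_center and jug_mouth below 0.045 m and angle between cap_center's own z axis and vertical below 0.35 rad and angle between jug_mouth's own z axis and vertical below 0.1 rad and height (world z) of jug_mouth between 0.2 and 0.213 m and horizontal distance between jug_mouth and mat_center below 0.04 m and angle between the x axis of jug_mouth and the x axis of mat_center, either way round below 0.35 rad and x of chipa_center in the frame of tray_floor between -0.14 and 0.14 m and y of chipa_center in the frame of tray_floor between -0.0575 and 0.0575 m and z of each of chipa_center, chipb_center, chipc_center in the frame of tray_floor below 0.03 m and x of chipb_center in the frame of tray_floor between -0.14 and 0.14 m and y of chipb_center in the frame of tray_floor between -0.0575 and 0.0575 m and x of chipc_center in the frame of tray_floor between -0.14 and 0.14 m and y of chipc_center in the frame of tray_floor between -0.0575 and 0.0575 m); the arm keeps its last pose, push and grip.
It fails at once if the fingers touch a chip (contact force between the fingers and chipa above 0.3 N or contact force between the fingers and chipb above 0.3 N or contact force between the fingers and chipc above 0.3 N).
It fails at once if the jug is tipped, lifted or spun round (angle between jug_mouth's own z axis and vertical above 0.3 rad or height (world z) of jug_mouth above 0.225 m or angle between the x axis of jug_mouth and the x axis of mat_center, either way round above 0.6 rad).
It fails at once if the canister, a pill box or the magnet clip is moved by more than 30 mm (distance of any of canister, pillbox_low, pillbox_top, clip from where it was at the start of the episode above 0.03 m).
It also fails if it takes over 58 s, if anything falls off the work surface, if the arm or the gripper's body presses on something with over 40 N, if the wrist force passes 120 N, or if a joint passes its speed limit or range.

## Working session

There is one attempt and no reset: what is moved stays moved. The work goes in short steps, Python scripts to look and compute and a tool call to move; the robot and the scene stay as the last step left them, time stands still between calls to the robot, and variables do not carry over. Pictures are saved under pics/ and viewed, and the job is handed in when it is done.

Besides the shell and the picture viewer there is one more tool, called after "Request:" as name(argument=value, ...) on one line, values as JSON. drive_tool: Moves the arm, as the interface text tells. Its arguments: {"type":"object","properties":{"deltas":{"type":"array"},"hand":{"type":"number"},"squeeze":{"type":"number"}},"required":["deltas"]}

```bash
mkdir -p pics
cat > h.py <<'E'
import numpy as np, cv2, pickle
from station import manip
def snap(n,f):
    s=manip.snapshot(n); pickle.dump(s,open(f'pics/{f}.pkl','wb'))
    cv2.imwrite(f'pics/{f}.png',s['frame'][:,:,::-1]); return s
def load(f): return pickle.load(open(f'pics/{f}.pkl','rb'))
def w(s,u,v,z=None):
    """pixel->world; z: intersect with plane z else depth"""
    r=np.array([(u-s['cx'])/s['fx'],(v-s['cy'])/s['fy'],1.])
    R,t=np.array(s['R']),np.array(s['t']); c=-R.T@t; d=R.T@r
    if z is None: return c+d*s['depth'][int(round(v)),int(round(u))]
    return c+d*(z-c[2])/d[2]
def crop(f,x0,y0,x1,y1,o,k=None):
    s=load(f); im=s['frame'][y0:y1,x0:x1,::-1]; k=k or min(800/(x1-x0),600/(y1-y0))
    cv2.imwrite(f'pics/{o}.png',cv2.resize(im,None,fx=k,fy=k,interpolation=cv2.INTER_CUBIC)); print(o,'scale',k)
E
python3 - <<'E'
from h import *
print(manip.sense())
for n in('side','top','wrist'):
    s=snap(n,n+'0'); R=np.array(s['R']); print(n,s['fx'],-R.T@np.array(s['t']),R.round(3).tolist())
E
```

```text
{'t': 0.0, 'q': array([ 9.95497205e-01,  5.28477062e-01,  1.43392390e+00, -1.84668638e-05,
        1.18142355e+00, -1.78483830e-01]), 'qd': array([ 0.00076666,  0.00038889,  0.0013046 , -0.00091571, -0.00147845,
        0.00052907]), 'tau': array([-2.74853874e-04, -4.42350805e+01, -1.78021199e+01, -1.20404975e-04,
        8.37752013e-03,  7.84984366e-06]), 'tcp_pos': array([0.24111317, 0.57582099, 0.23032008]), 'tool_rot': array([ 1.97104898e-01,  9.80381769e-01, -1.04074679e-03, -4.02757965e-04]), 'force': array([ 0.04859556,  0.32546534, -0.04660147]), 'ft_torque': array([-0.07918621,  0.03221544, -0.00924719]), 'finger_gap': 1.0036780187097585}
side 379.7942494125409 [ 0.26024393 -0.95597577  0.73086446] [[0.957, -0.288, -0.016], [-0.171, -0.524, -0.834], [0.232, 0.802, -0.551]]
top 542.0070434263826 [ 0.27652913 -0.07228337  1.86278329] [[0.02, -1.0, 0.007], [-0.991, -0.021, -0.133], [0.133, -0.004, -0.991]]
wrist 354.6402915515003 [0.16835902 0.60621329 0.37300524] [[0.387, 0.922, -0.002], [0.877, -0.367, 0.309], [0.284, -0.121, -0.951]]
```

View pics/side0.png

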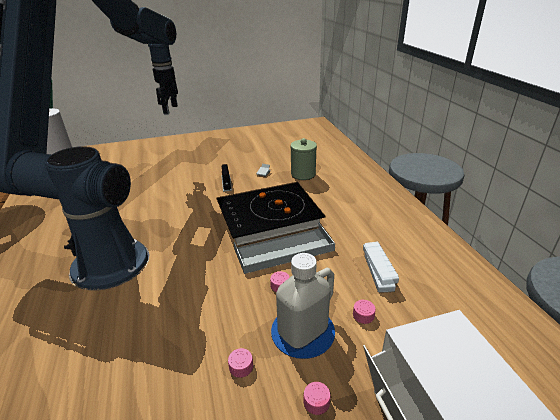

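View pics/top0.png

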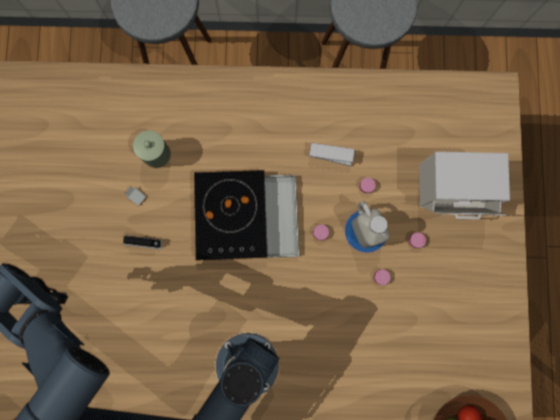

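View pics/wrist0.png

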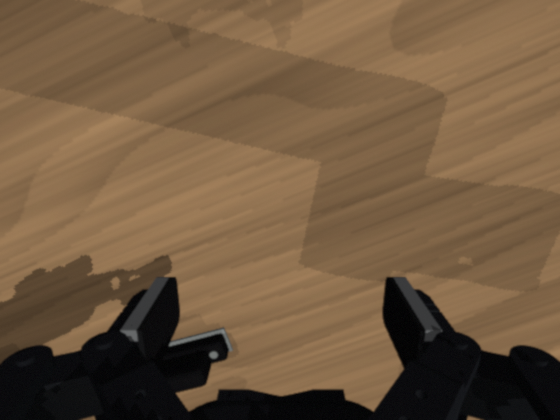

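Run:
```python
from h import *
crop('top0',110,110,310,265,'c1'); crop('side0',200,120,350,280,'c2'); crop('top0',300,130,530,300,'c3'); crop('wrist0',100,280,300,420,'c4')
```

```text
c1 scale 3.870967741935484
c2 scale 3.75
c3 scale 3.4782608695652173
c4 scale 4.0
```

View pics/c1.png

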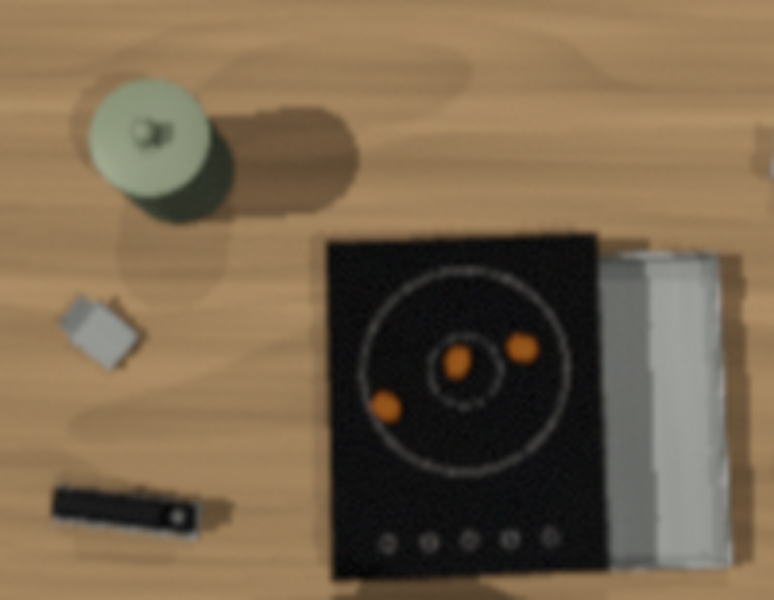

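View pics/c2.png

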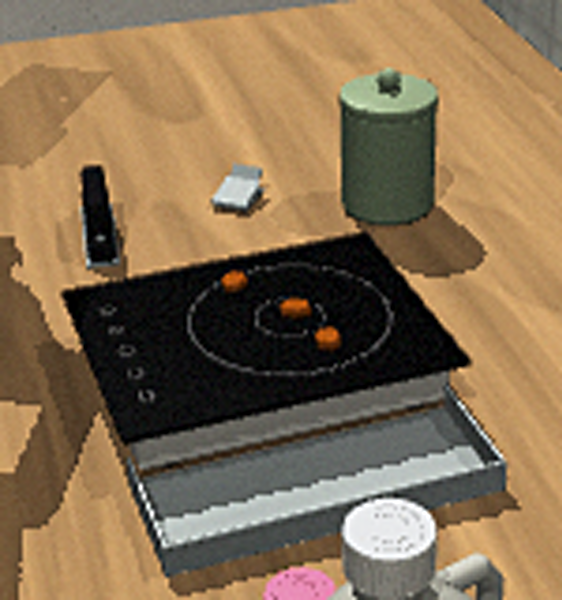

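View pics/c3.png

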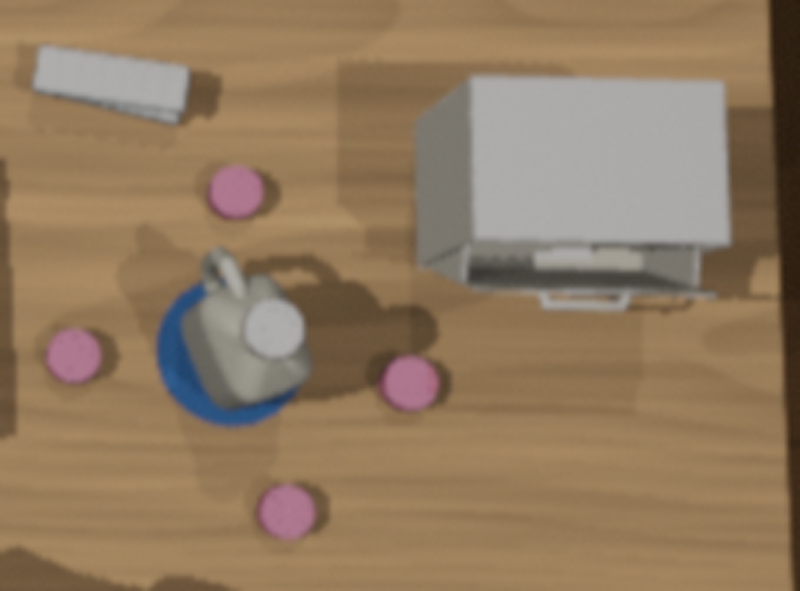

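Run:
```python
from h import *
s=load('top0'); k=3.871
f=lambda x,y,z:w(s,110+x/k,110+y/k,z).round(4)
C=[f(*p,.055) for p in((328,242),(597,235),(608,568),(333,578))]
print('hob corners',C,'ctr',np.mean(C,0)); 
hc=np.mean(C,0)
e=(C[0]-C[3]+C[1]-C[2]); print('yaw x axis',np.degrees(np.arctan2(e[1],e[0])))
e2=(C[0]-C[1]+C[3]-C[2]);print('yaw from y',np.degrees(np.arctan2(-e2[0],e2[1])))
for n,p in dict(A=(522,348),B=(457,361),Cc=(386,407)).items(): print(n,f(*p,.0595))
for p in ((55,488),(197,502),(193,536),(53,517)): print('scr',f(*p,.03),)
for p in ((57,489),(167,502),(163,527),(57,513)): print('grip top',f(*p,.062))
for n in('side0','top0'):
  s=load(n);im=cv2.cvtColor(s['frame'],cv2.COLOR_RGB2HSV)
  m=((im[:,:,0]<14)&(im[:,:,1]>190)&(im[:,:,2]>100)).astype(np.uint8)
  _,_,st,ce=cv2.connectedComponentsWithStats(m)
  for a,c in zip(st[1:],ce[1:]):
    if a[4]>8: print(n,a,c.round(1),w(s,*c,.0605).round(4))
s=load('top0');k=3.478
g=lambda x,y,z:w(s,300+x/k,130+y/k,z).round(4)
print('cap top',g(275,328,.217),'mat', g(232,352,.003)); 
s=load('side0');print('cap side',w(s,302.8,260,.217),w(s,302.8,260))
P=[]
for v in range(420):
  for u in range(560):
    d=s['depth'][v,u]
    if d>0 and 280<u<330 and 235<v<300:
      p=w(s,u,v)
      if .205<p[2]<.23:P.append(p)
P=np.array(P);print(len(P),P.mean(0),P.min(0),P.max(0))
```

```text
hob corners [array([0.6346, 0.1897, 0.055 ]), array([ 0.6459, -0.0458,  0.055 ]), array([ 0.355 , -0.0618,  0.055 ]), array([0.3415, 0.1738, 0.055 ])] ctr [0.49425  0.063975 0.055   ]
yaw x axis 3.1265767242951785
yaw from y 3.0134258474825812
A [0.5437 0.017  0.0595]
B [0.5311 0.0731 0.0595]
Cc [0.4896 0.1332 0.0595]
scr [0.4157 0.4229 0.03  ]
scr [0.4061 0.2984 0.03  ]
scr [0.3764 0.3005 0.03  ]
scr [0.3904 0.4232 0.03  ]
grip top [0.4125 0.4125 0.062 ]
grip top [0.4033 0.3177 0.062 ]
grip top [0.3818 0.32   0.062 ]
grip top [0.3919 0.4113 0.062 ]
side0 [259 192   7   5  19] [261.7 194.1] [0.4928 0.137  0.0605]
side0 [275 200   7   3  19] [278.2 201.1] [0.5343 0.0764 0.0605]
side0 [284 207   6   5  20] [287. 209.] [0.548  0.0214 0.0605]
top0 [460 409  19  11 177] [468.5 414.5] [-0.1352 -0.7171  0.0605]
cap top [ 0.4537 -0.4027  0.217 ] mat [ 0.452  -0.4029  0.003 ]
cap side [ 0.45644408 -0.39813504  0.217     ] [ 0.45656704 -0.39778543  0.21667795]
434 [ 0.45527353 -0.40454202  0.21533431] [ 0.43095826 -0.42667908  0.2050891 ] [ 0.48252371 -0.37295227  0.21956625]
```

View pics/c4.png

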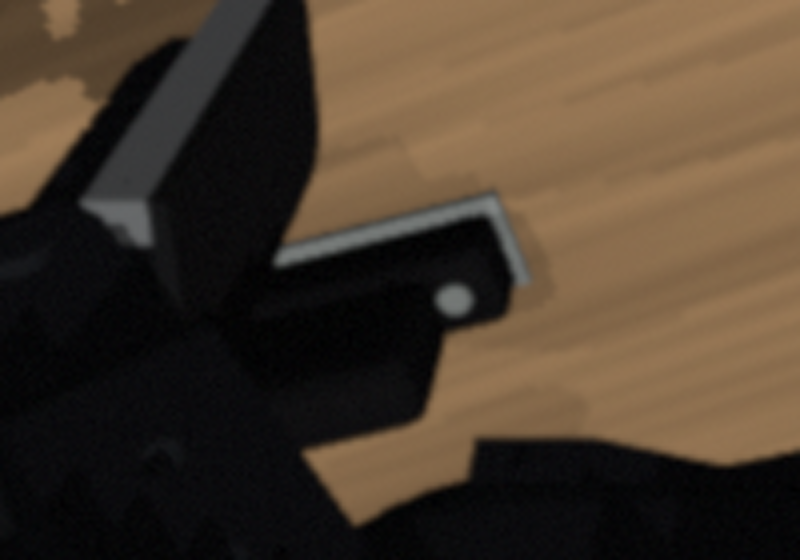

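```bash
cat >> h.py <<'E'
from scipy.spatial.transform import Rotation as Ro
def to(x,y,z,jaw=None):
    s=manip.sense(); R=Ro.from_quat(s['tool_rot']).as_matrix(); p=s['tcp_pos']
    d=R.T@(np.array([x,y,z])-p)*100; cur=np.degrees(np.arctan2(R[1,1],R[0,1]))
    a=0 if jaw is None else -((jaw-cur+180)%360-180)
    print('t',round(s['t'],2),'tcp',p.round(4),'jaw',cur.round(2),'tilt',np.degrees(np.arccos(-R[2,2])).round(2),'q6',np.degrees(s['q'][5]).round(1),'F',s['force'].round(1),'gap',round(s['finger_gap'],3))
    print('delta',d.round(2),'turn',round(a,2),'rows>=',int(max(np.linalg.norm(d)/5,abs(a)/8.59))+1)
E
python3 -c "
from h import *
to(0.397,0.365,0.2,-5.9)"
```

```text
t 0.15 tcp [0.2412 0.576  0.2306] jaw 67.27 tilt 0.1 q6 -10.2 F [-0.  -0.5 -0.5] gap 0.996
delta [-22.52 -13.44   3.07] turn 73.17 rows>= 9
```

Request:
drive_tool(deltas=[-22.5,-13.4,3.1,73.2,-22.5,-13.4,3.1,73.2,-22.5,-13.4,3.1,73.2,-22.5,-13.4,3.1,73.2,-22.5,-13.4,3.1,73.2,-22.5,-13.4,3.1,73.2,-22.5,-13.4,3.1,73.2,-22.5,-13.4,3.1,73.2,-22.5,-13.4,3.1,73.2,-22.5,-13.4,3.1,73.2,-22.5,-13.4,3.1,73.2,-22.5,-13.4,3.1,73.2], hand=6)

```text
t: 1.35
tcp_pos: [0.3968, 0.3654, 0.1996]
tool_rot: [0.742, 0.67, -0.001, 0.0]
force: [-0.9, -0.2, 0.4]
finger_gap: 0.699
```

```bash
python3 -c "
from h import *
to(0.397,0.365,0.12,-5.9)
snap('wrist','wrist1')"
```

```text
t 1.35 tcp [0.3968 0.3654 0.1996] jaw -5.85 tilt 0.11 q6 36.7 F [-0.9 -0.2  0.4] gap 0.699
delta [-0.03  0.03  7.96] turn 0.05 rows>= 2
```

View pics/wrist1.png

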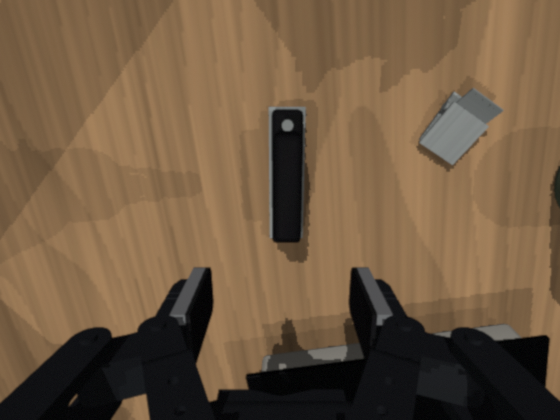

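Run:
```python
from h import *
s=load('wrist1'); crop('wrist1',240,90,340,260,'c5')
print(s['R'],-np.array(s['R']).T@s['t'])
for p in ((274,133),(301,133),(273,241),(300,241)): print(w(s,*p,.062).round(4), w(s,*p).round(4))
for p in ((269,107),(306,107)): print('blade',w(s,*p,.003).round(4))
```

```text
c5 scale 3.5294117647058822
[[ 0.99476933 -0.10213698 -0.00142146]
 [-0.09663308 -0.94549168  0.31097834]
 [-0.03310637 -0.30921436 -0.95041593]] [0.40534549 0.44403982 0.34204427]
[0.3969 0.4162 0.062 ] [0.3957 0.4124 0.0233]
[0.4177 0.4141 0.062 ] [0.4194 0.41   0.0234]
[0.3862 0.3261 0.062 ] [0.3836 0.31   0.0237]
[0.4092 0.3238 0.062 ] [0.4101 0.2974 0.0005]
blade [0.3931 0.4341 0.003 ]
blade [0.4269 0.4307 0.003 ]
```

View pics/c5.png

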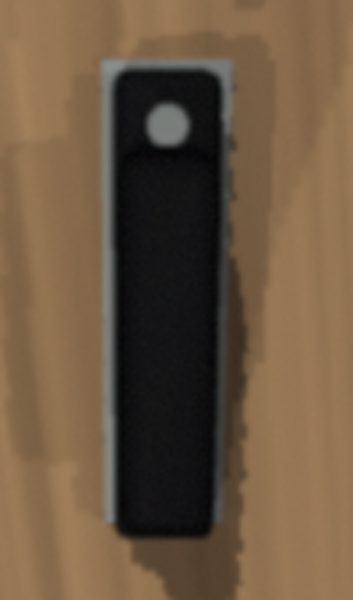

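```bash
python3 -c "
from h import *
to(0.402,0.368,0.028,-5.9)"
```

```text
t 1.4 tcp [0.3968 0.3655 0.1997] jaw -5.87 tilt 0.1 q6 36.7 F [-0.1  1.1  0.2] gap 0.704
delta [ 0.33  0.5  17.17] turn 0.03 rows>= 4
```

Request:
drive_tool(deltas=[0.3,0.5,5,0,0.3,0.5,10,0,0.3,0.5,13,0,0.3,0.5,15,0,0.3,0.5,17.2,0,0.3,0.5,17.2,0])

```text
t: 2.0
tcp_pos: [0.4002, 0.3667, 0.0251]
tool_rot: [0.742, 0.67, -0.004, -0.0]
force: [-0.3, -0.3, -0.1]
finger_gap: 0.7
```

Request:
drive_tool(deltas=[0,0,0,0,0,0,0,0,0,0,0,0,0,0,0,0,0,0,0,0,0,0,0,0], hand=1.5, squeeze=60)

```text
t: 2.6
tcp_pos: [0.401, 0.3672, 0.0263]
tool_rot: [0.742, 0.67, -0.002, -0.0]
force: [-0.5, 0.4, 6.3]
finger_gap: 0.274
```

```bash
python3 -c "
from h import *
to(0.402,0.368,0.028,-5.9)
snap('wrist','wrist2')"
```

```text
t 2.6 tcp [0.401  0.3672 0.0263] jaw -5.83 tilt 0.28 q6 36.6 F [-0.5  0.4  6.3] gap 0.274
delta [ 0.09  0.09 -0.17] turn 0.07 rows>= 1
```

View pics/wrist2.png

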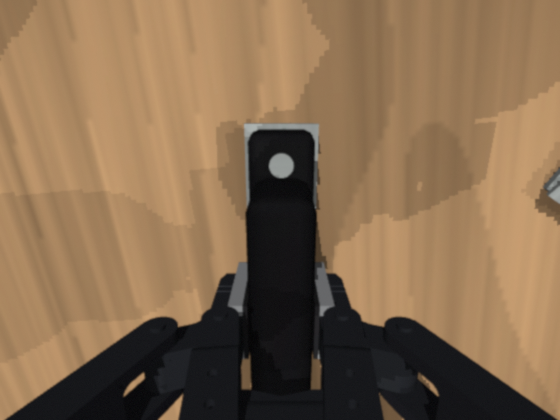

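Run:
```python
from h import *
s=load('wrist2')
a,b=w(s,245,125,.003),w(s,319,125,.003); print(a,b); m=(a+b)/2
g=np.radians(84.15); c=m-.065*np.array([np.cos(g),np.sin(g),0]); print('ctr',c)
to(0.401,.3672,.15)
```

```text
[0.39171126 0.43423601 0.003     ] [0.4252472  0.43082285 0.003     ]
ctr [0.40185414 0.36786794 0.003     ]
t 2.65 tcp [0.401  0.3672 0.0263] jaw -5.83 tilt 0.28 q6 36.6 F [-0.3 -0.4  5.5] gap 0.275
delta [ -0.04  -0.05 -12.37] turn 0 rows>= 3
```

Request:
drive_tool(deltas=[0,0,-3,0,0,0,-6,0,0,0,-9,0,0,0,-12,0,0,0,-12,0])

```text
t: 3.15
tcp_pos: [0.4036, 0.369, 0.1501]
tool_rot: [0.742, 0.67, 0.002, 0.001]
force: [0.6, 0.0, -1.7]
finger_gap: 0.275
```

```bash
python3 -c "
from h import *
to(0.511,0.186,0.12,-86.95)"
```

```text
t 3.15 tcp [0.4036 0.369  0.1501] jaw -5.82 tilt 0.21 q6 36.6 F [ 0.6  0.  -1.7] gap 0.275
delta [-17.12  12.53   3.03] turn 81.13 rows>= 10
```

Request:
drive_tool(deltas=[-1,1,0,8,-3,2,0,16,-5,4,0,25,-7,5,0,33,-9,6.5,0,41,-11,8,0,49,-13,9.5,0,57,-15,11,1,65,-17.1,12.5,2,73,-17.1,12.5,3,81.1,-17.1,12.5,3,81.1,-17.1,12.5,3,81.1])

```text
t: 4.35
tcp_pos: [0.5096, 0.1862, 0.1194]
tool_rot: [1.0, 0.028, 0.0, -0.0]
force: [0.7, -0.5, -0.7]
finger_gap: 0.278
```

```bash
python3 -c "
from h import *
to(0.511,0.186,0.083,-86.95)
snap('wrist','wrist3');snap('top','top3');crop('top3',110,110,310,265,'c6')"
```

```text
t 4.35 tcp [0.5096 0.1862 0.1194] jaw -86.75 tilt 0.07 q6 94.9 F [ 0.7 -0.5 -0.7] gap 0.278
delta [0.14 0.03 3.64] turn 0.2 rows>= 1
c6 scale 3.870967741935484
```

View pics/wrist3.png

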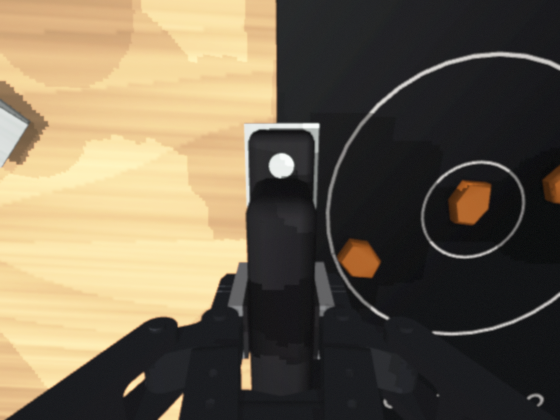

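View pics/c6.png

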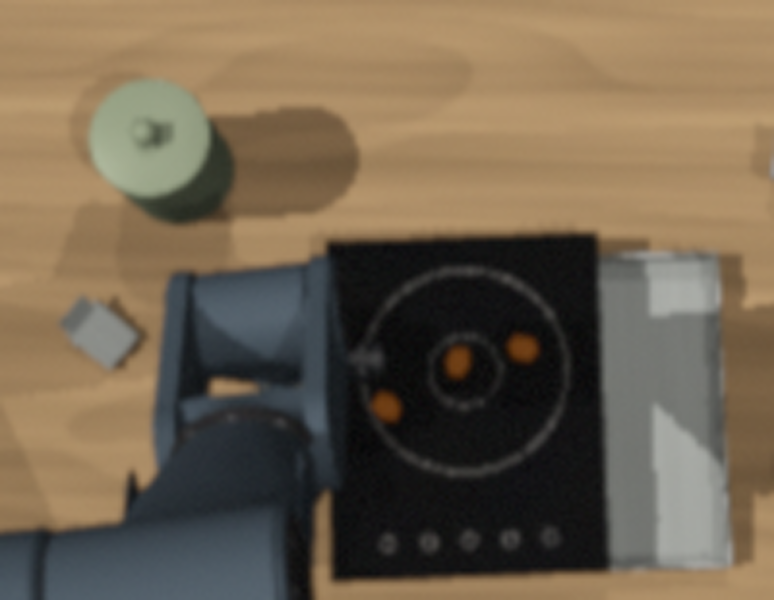

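Run:
```python
from h import *
s=load('wrist3')
for n,p,z in (('edge',(277,5),.055),('edge',(276,90),.055),('C',(359,259),.0595),('Cleft',(338,262),.0595),('B',(470,202),.0595),('A',(557,185),.0595),('ring top',(497,54),.055),('ringleft',(328,212),.055)):
    print(n,w(s,*p,z).round(4))
a,b=w(s,245,125,.096),w(s,319,125,.096); m=(a+b)/2
print('blade end',m,'ctr',m-.065*np.array([np.cos(np.radians(3.2)),np.sin(np.radians(3.2)),0]))
```

```text
edge [0.6331 0.1946 0.055 ]
edge [0.5915 0.1929 0.055 ]
C [0.494  0.1355 0.0595]
Cleft [0.4912 0.1485 0.0595]
B [0.5349 0.0742 0.0595]
A [0.5481 0.0256 0.0595]
ring top [0.6165 0.0755 0.055 ]
ringleft [0.5224 0.1573 0.055 ]
blade end [0.57608391 0.18881298 0.096     ] ctr [0.51118526 0.18518458 0.096     ]
```

```bash
python3 -c "
from h import *
to(0.514,0.186,0.0825,-86.95)"
```

```text
t 4.45 tcp [0.5102 0.1867 0.1203] jaw -86.75 tilt 0.18 q6 95.0 F [-0.6 -0.2 -1.4] gap 0.278
delta [0.36 0.1  3.78] turn 0.2 rows>= 1
```

Request:
drive_tool(deltas=[0.4,0,1.5,0.2,0.4,0,2.7,0.2,0.4,0,3.4,0.2,0.4,0,3.75,0.2,0.4,0,3.75,0.2])

```text
t: 4.95
tcp_pos: [0.5138, 0.187, 0.0821]
tool_rot: [1.0, 0.027, 0.001, -0.0]
force: [-0.1, 0.1, -1.6]
finger_gap: 0.269
```

```bash
python3 -c "
from h import *
to(0.514,0.186,0.0825,-86.95);snap('side','side4');crop('side4',190,140,340,260,'c7');snap('wrist','wrist4')"
```

```text
t 4.95 tcp [0.5138 0.187  0.0821] jaw -86.94 tilt 0.1 q6 95.2 F [-0.1  0.1 -1.6] gap 0.269
delta [ 0.01  0.1  -0.04] turn 0.01 rows>= 1
c7 scale 5.0
```

View pics/c7.png

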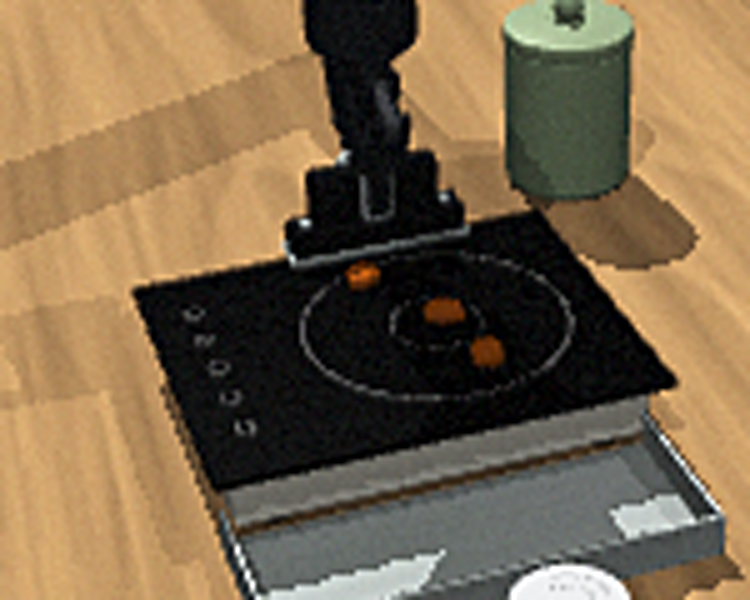

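View pics/wrist4.png

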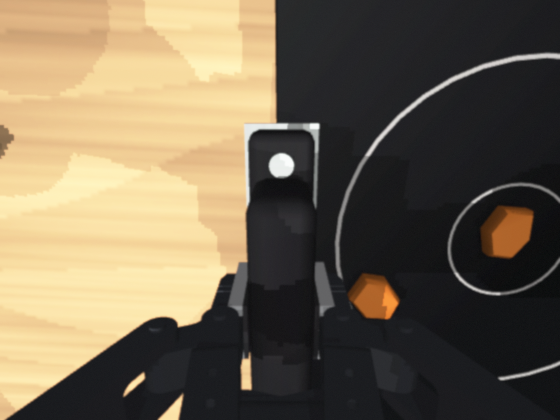

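Request:
drive_tool(deltas=[0,0.6,0,0,0,1.2,0,0,0,1.8,0,0,0,2.4,0,0,0,3.0,0,0,0,3.6,0,0,0,4.2,0,0,0,4.8,0,0,0,5.4,0,0,0,6.0,0,0,0,6.6,0,0,0,7.2,0,0])

```text
t: 6.25
tcp_pos: [0.5183, 0.1146, 0.0826]
tool_rot: [1.0, 0.027, 0.002, -0.001]
force: [0.6, -0.4, -1.7]
finger_gap: 0.271
```

```bash
python3 -c "
from h import *
to(0.514+.24*.0532,0.187-.24,0.0825,-86.95);snap('wrist','wrist5')"
```

```text
t 6.25 tcp [0.5183 0.1146 0.0826] jaw -86.94 tilt 0.2 q6 87.2 F [ 0.6 -0.4 -1.7] gap 0.271
delta [-0.05 16.78 -0.  ] turn 0.01 rows>= 4
```

View pics/wrist5.png

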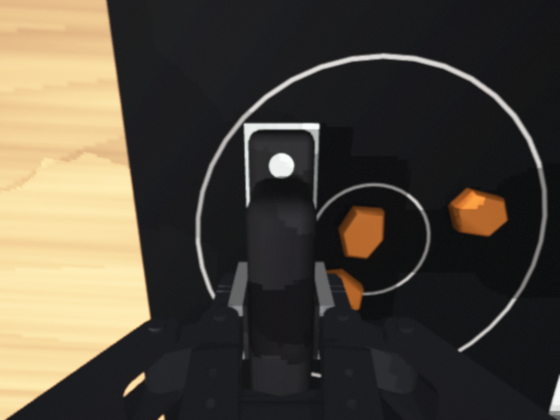

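Works: chip C is carried by the blade (345,285), B (362,232) and A (480,212) are ahead, all well inside the blade's width. Continue.

Request:
drive_tool(deltas=[0,0.6,0,0,0,1.2,0,0,0,1.8,0,0,0,2.4,0,0,0,3.0,0,0,0,3.6,0,0,0,4.2,0,0,0,4.8,0,0,0,5.4,0,0,0,6.0,0,0,0,6.6,0,0,0,7.2,0,0])

```text
t: 7.5
tcp_pos: [0.5223, 0.0414, 0.0826]
tool_rot: [1.0, 0.026, 0.002, -0.0]
force: [0.1, 0.8, -1.4]
finger_gap: 0.27
```

```bash
python3 -c "
from h import *
to(0.514+.24*.0532,0.187-.24,0.0825,-86.95);snap('wrist','wrist6')"
```

```text
t 7.5 tcp [0.5223 0.0414 0.0826] jaw -86.97 tilt 0.18 q6 79.2 F [ 0.1  0.8 -1.4] gap 0.27
delta [-0.05  9.46  0.  ] turn -0.02 rows>= 2
```

View pics/wrist6.png

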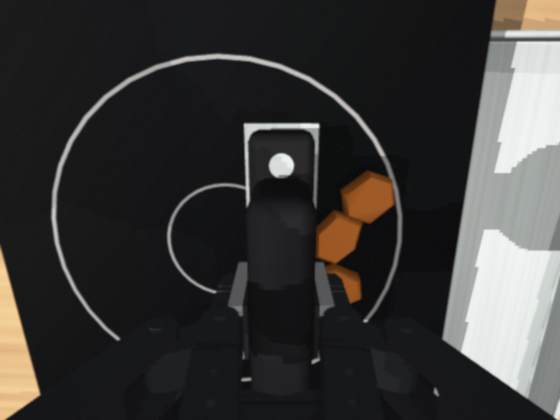

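Request:
drive_tool(deltas=[0,0.6,0,0,0,1.2,0,0,0,1.8,0,0,0,2.4,0,0,0,3.0,0,0,0,3.6,0,0,0,4.2,0,0,0,4.8,0,0,0,5.2,0,0,0,5.6,0,0,0,6.0,0,0,0,6.4,0,0])

```text
t: 8.75
tcp_pos: [0.5259, -0.0235, 0.0826]
tool_rot: [1.0, 0.026, 0.002, -0.0]
force: [-1.1, 0.7, -1.1]
finger_gap: 0.269
```

```bash
python3 -c "
from h import *
to(0.514+.24*.0532,0.187-.24,0.0825,-86.95);snap('wrist','wrist7')"
```

```text
t 8.75 tcp [ 0.5259 -0.0235  0.0826] jaw -86.98 tilt 0.2 q6 72.1 F [-1.1  0.7 -1.1] gap 0.269
delta [-0.07  2.95  0.01] turn -0.03 rows>= 1
```

View pics/wrist7.png

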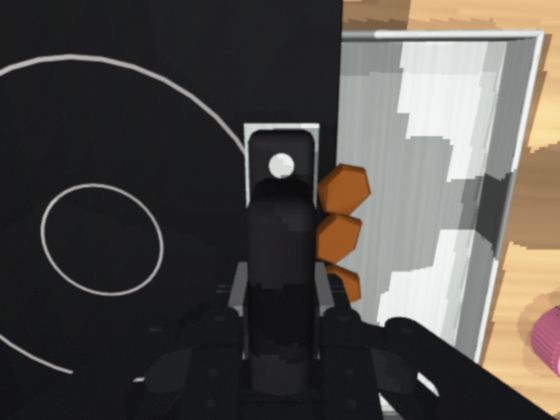

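Request:
drive_tool(deltas=[0,0.4,0,0,0,0.8,0,0,0,1.2,0,0,0,1.6,0,0,0,2.0,0,0,0,2.4,0,0,0,2.8,0,0,0,3.2,0,0,0,3.2,0,0,0,3.2,0,0])

```text
t: 9.8
tcp_pos: [0.5277, -0.0561, 0.0826]
tool_rot: [1.0, 0.026, 0.002, 0.0]
force: [-0.4, 0.5, -1.4]
finger_gap: 0.269
```

```bash
python3 -c "
from h import *
to(0.514+.24*.0532,0.187-.24,0.0825,-86.95);snap('wrist','wrist8');snap('side','side8');crop('side8',200,160,350,280,'c8')"
```

```text
t 9.8 tcp [ 0.5277 -0.0561  0.0826] jaw -87.02 tilt 0.22 q6 68.8 F [-0.4  0.5 -1.4] gap 0.269
delta [-0.08 -0.31  0.01] turn -0.07 rows>= 1
c8 scale 5.0
```

View pics/wrist8.png

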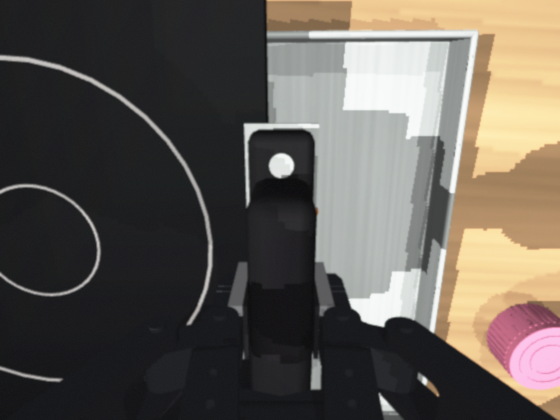

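View pics/c8.png

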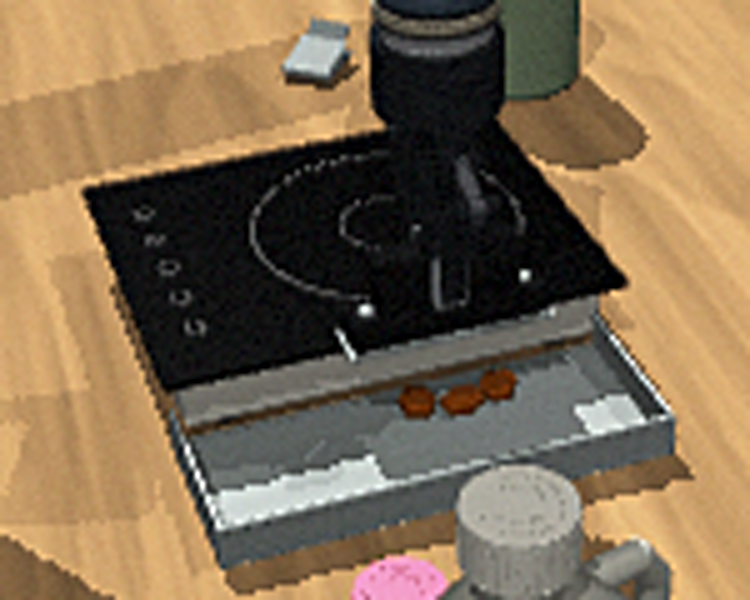

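```bash
python3 -c "
from h import *
s=load('side8')
for u,v in((417,402),(460,401),(497,385)): print(w(s,200+u/5,160+v/5).round(4))
to(0.5277,-0.0561,0.16)"
```

```text
[ 0.5092 -0.066   0.0074]
[ 0.5342 -0.0749  0.0088]
[ 0.5604 -0.0681  0.0099]
t 9.9 tcp [ 0.5277 -0.0559  0.0826] jaw -87.0 tilt 0.21 q6 68.8 F [ 0.2 -0.4 -1.6] gap 0.272
delta [ 0.03  0.02 -7.74] turn 0 rows>= 2
```

Request:
drive_tool(deltas=[0,0,-2,0,0,0,-5,0,0,0,-8,0,0,0,-8,0])

```text
t: 10.3
tcp_pos: [0.5301, -0.0564, 0.1663]
tool_rot: [1.0, 0.027, 0.006, 0.002]
force: [1.1, -0.1, -1.6]
finger_gap: 0.273
```

```bash
python3 -c "
from h import *
to(0.43,0.30,0.13,-86.95)"
```

```text
t 10.3 tcp [ 0.5301 -0.0564  0.1663] jaw -86.96 tilt 0.7 q6 68.8 F [ 1.1 -0.1 -1.6] gap 0.273
delta [ -8.15 -36.14   3.41] turn -0.01 rows>= 8
```

Request:
drive_tool(deltas=[-0.3,-1.5,-0.5,0,-1.2,-5,-0.5,0,-2,-9,-0.5,0,-3,-13,-0.5,0,-4,-17,0,0,-5,-21,0,0,-6,-25,0,0,-7,-29,0,0,-7.6,-33,0,0,-8.1,-36,0,0,-8.1,-36.1,0,0,-8.1,-36.1,0,0])

```text
t: 11.5
tcp_pos: [0.4281, 0.3004, 0.1631]
tool_rot: [1.0, 0.028, 0.005, 0.002]
force: [0.9, -0.5, -1.6]
finger_gap: 0.273
```

```bash
python3 -c "
from h import *
to(0.43,0.30,0.028,-86.95);snap('wrist','wrist9');snap('side','side9');crop('side9',160,100,340,260,'c9')"
```

```text
t 11.5 tcp [0.4281 0.3004 0.1631] jaw -86.8 tilt 0.58 q6 110.2 F [ 0.9 -0.5 -1.6] gap 0.273
delta [ 6.000e-02 -1.000e-02  1.351e+01] turn 0.15 rows>= 3
c9 scale 3.75
```

View pics/wrist9.png

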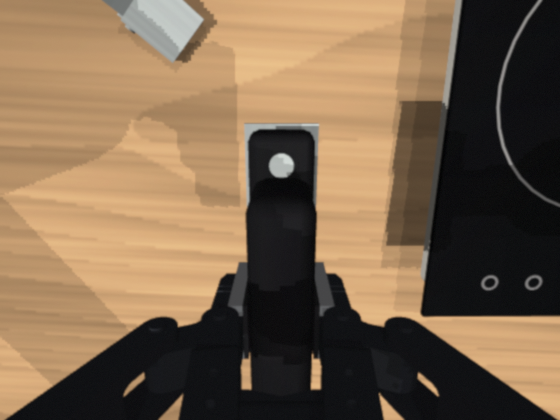

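View pics/c9.png

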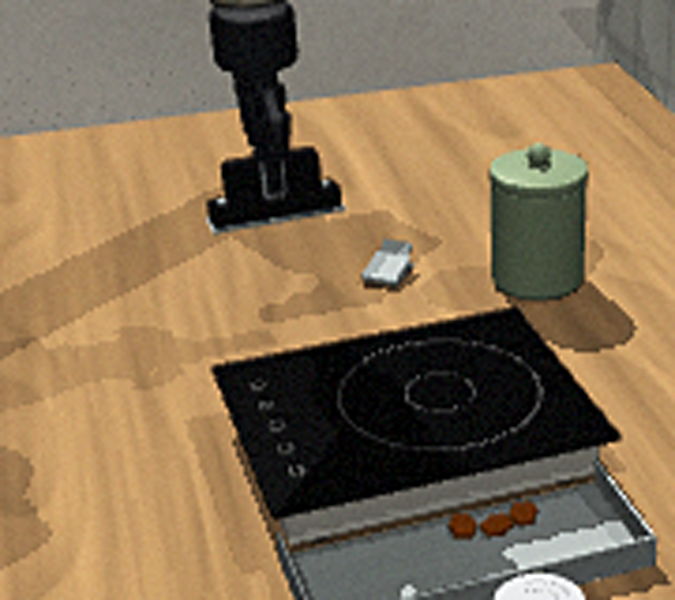

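Request:
drive_tool(deltas=[0,0,4,0,0,0,8,0,0,0,11,0,0,0,12.5,0,0,0,13.2,0,0,0,13.5,0,0,0,13.5,0])

```text
t: 12.3
tcp_pos: [0.431, 0.2982, 0.0287]
tool_rot: [1.0, 0.026, 0.005, 0.002]
force: [0.8, -0.4, -2.5]
finger_gap: 0.27
```

```bash
python3 -c "
from h import *
to(0.43,0.30,0.0265,-86.95)"
```

```text
t 12.3 tcp [0.431  0.2982 0.0287] jaw -87.03 tilt 0.63 q6 110.4 F [ 0.8 -0.4 -2.5] gap 0.27
delta [-0.1  -0.18  0.22] turn -0.08 rows>= 1
```

Request:
drive_tool(deltas=[0,0,0.15,0,0,0,0.25,0,0,0,0.25,0])

```text
t: 12.6
tcp_pos: [0.432, 0.2985, 0.0272]
tool_rot: [1.0, 0.026, 0.006, 0.002]
force: [0.3, -1.0, 3.0]
finger_gap: 0.276
```

```bash
python3 -c "
from h import *
to(0.43,0.30,0.0265,-86.95)"
```

```text
t 12.6 tcp [0.432  0.2985 0.0272] jaw -87.02 tilt 0.74 q6 110.4 F [ 0.3 -1.   3. ] gap 0.276
delta [-0.19 -0.16  0.07] turn -0.07 rows>= 1
```

Request:
drive_tool(deltas=[0,0,0,0,0,0,0,0,0,0,0,0,0,0,0,0,0,0,0,0,0,0,0,0], hand=6.5)

```text
t: 13.2
tcp_pos: [0.4319, 0.2985, 0.0271]
tool_rot: [1.0, 0.026, 0.006, 0.002]
force: [-0.1, 0.1, 0.4]
finger_gap: 0.762
```

Request:
drive_tool(deltas=[0,0,-2,0,0,0,-6,0,0,0,-11,0,0,0,-16,0,0,0,-21,0,0,0,-26,0,0,0,-28,0,0,0,-28,0])

```text
t: 14.0
tcp_pos: [0.4302, 0.3002, 0.3111]
tool_rot: [1.0, 0.026, 0.01, -0.0]
force: [0.7, -0.1, 0.2]
finger_gap: 0.761
```

```bash
python3 -c "
from h import *
to(0.45,-0.36,0.34,0)
snap('wrist','wrist10');snap('side','side10');crop('side10',160,100,360,260,'c10')"
```

```text
t 14.0 tcp [0.4302 0.3002 0.3111] jaw -87.0 tilt 1.19 q6 110.1 F [ 0.7 -0.1  0.2] gap 0.761
delta [-1.41 66.03 -2.89] turn -87.0 rows>= 14
c10 scale 3.75
```

View pics/c10.png

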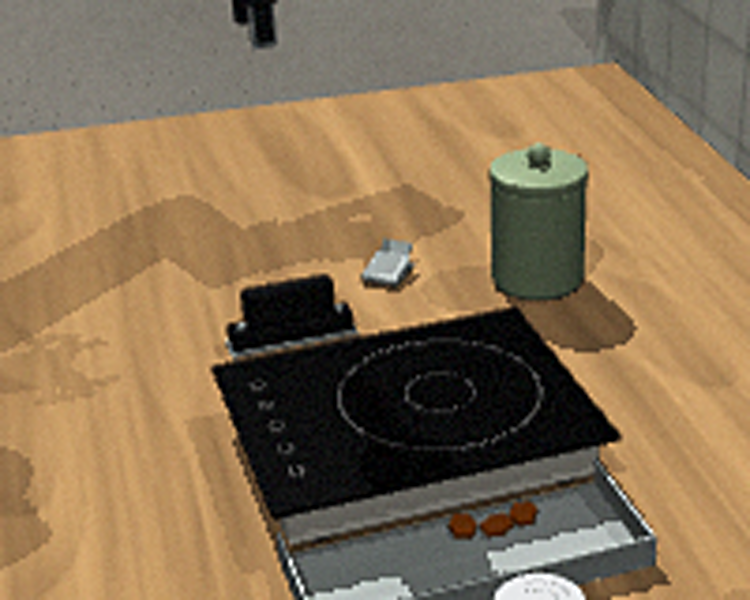

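View pics/wrist10.png

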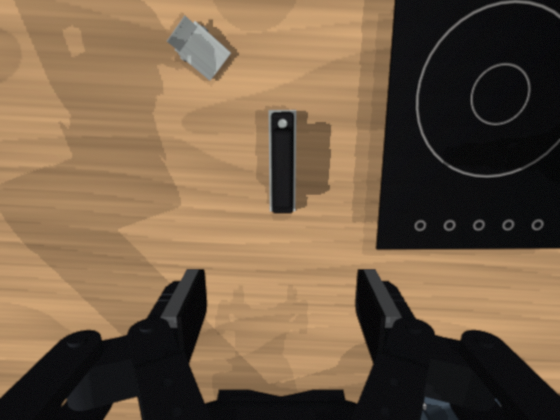

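```bash
python3 -c "
from h import *
to(0.455,-0.402,0.30,-60)"
```

```text
t 14.1 tcp [0.4278 0.299  0.3067] jaw -87.01 tilt 0.7 q6 110.1 F [-0.1 -0.1 -0.5] gap 0.757
delta [-0.95 70.15  0.92] turn -27.01 rows>= 15
```

Request:
drive_tool(deltas=[0,2,0,0,0,5,0,0,0,9,0,0,0,13,0,0,0,17.5,0,0,0,22,0,0,0,26,0,0,0,30,0,0,0,34,0,0,0,38,0,-3,0,42,0,-6,0,45,0,-9], hand=8.5)

```text
t: 15.3
tcp_pos: [0.45, -0.1521, 0.3058]
tool_rot: [0.995, 0.105, 0.004, 0.001]
force: [0.6, -0.9, 0.6]
finger_gap: 0.992
```

```bash
python3 -c "
from h import *
to(0.455,-0.402,0.30,-60)"
```

```text
t 15.3 tcp [ 0.45   -0.1521  0.3058] jaw -77.98 tilt 0.42 q6 45.6 F [ 0.6 -0.9  0.6] gap 0.992
delta [-4.72 24.55  0.61] turn -17.98 rows>= 6
```

Request:
drive_tool(deltas=[-0.5,3,0,-3,-1.5,7.5,0,-6,-2.5,12,0,-9,-3.2,16.5,0.3,-12,-4,20.5,0.6,-15,-4.7,23.5,0.6,-18,-4.7,24.5,0.6,-18,-4.7,24.5,0.6,-18,-4.7,24.5,0.6,-18])

```text
t: 16.2
tcp_pos: [0.4546, -0.3997, 0.2985]
tool_rot: [0.966, 0.259, 0.003, -0.001]
force: [-1.0, -0.5, -0.4]
finger_gap: 0.994
```

```bash
python3 -c "
from h import *
to(0.455,-0.402,0.25,-60)
snap('wrist','wrist11')"
```

```text
t 16.2 tcp [ 0.4546 -0.3997  0.2985] jaw -59.99 tilt 0.34 q6 7.8 F [-1.  -0.5 -0.4] gap 0.994
delta [-0.11  0.22  4.85] turn 0.01 rows>= 1
```

View pics/wrist11.png

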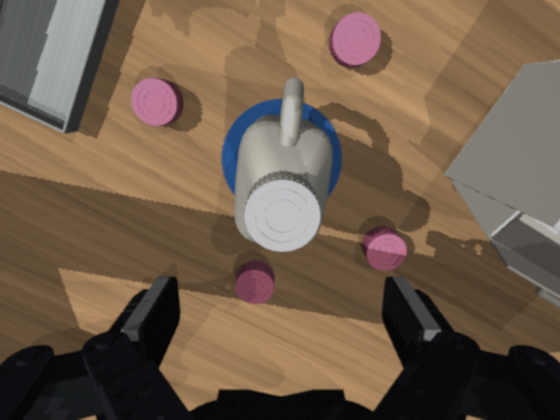

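Run:
```python
from h import *
s=load('wrist11'); crop('wrist11',230,160,340,260,'c11')
for p in((283,214),(245,214),(321,214),(283,177),(283,251)): print(w(s,*p,.2175).round(4),w(s,*p).round(4))
for p in ((254,283),):pass
```

```text
c11 scale 6.0
[ 0.4595 -0.3993  0.2175] [ 0.4594 -0.3994  0.2171]
[ 0.4469 -0.3774  0.2175] [ 0.4466 -0.3775  0.2167]
[ 0.4722 -0.4212  0.2175] [ 0.4558 -0.4406  0.1452]
[ 0.4812 -0.3867  0.2175] [ 0.4799 -0.3875  0.2105]
[ 0.4363 -0.4128  0.2175] [ 0.4361 -0.4129  0.2171]
```

View pics/c11.png

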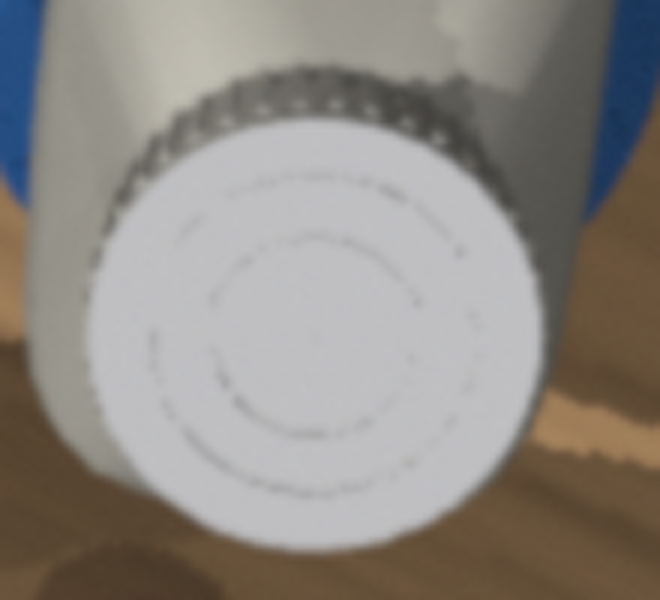

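```bash
python3 -c "
from h import *
to(0.4578,-0.3998,0.225,-60)"
```

```text
t 16.25 tcp [ 0.4549 -0.3994  0.2991] jaw -59.94 tilt 0.35 q6 7.8 F [-0.5  0.3 -0. ] gap 0.994
delta [0.19 0.17 7.41] turn 0.06 rows>= 2
```

Request:
drive_tool(deltas=[0.2,0.2,3,0,0.2,0.2,5,0,0.2,0.2,7,0,0.2,0.2,7.4,0,0.2,0.2,7.4,0])

```text
t: 16.75
tcp_pos: [0.458, -0.3984, 0.2248]
tool_rot: [0.966, 0.26, 0.003, -0.001]
force: [0.6, 0.3, -0.3]
finger_gap: 0.997
```

```bash
python3 -c "
from h import *
to(0.4578,-0.3998,0.186,-60)
snap('wrist','wrist12'); snap('side','side12');crop('side12',250,210,350,310,'c12');crop('wrist12',180,180,380,330,'c13')"
```

```text
t 16.75 tcp [ 0.458  -0.3984  0.2248] jaw -59.87 tilt 0.34 q6 8.0 F [ 0.6  0.3 -0.3] gap 0.997
delta [-0.11  0.11  3.88] turn 0.13 rows>= 1
c12 scale 6.0
c13 scale 4.0
```

View pics/c13.png

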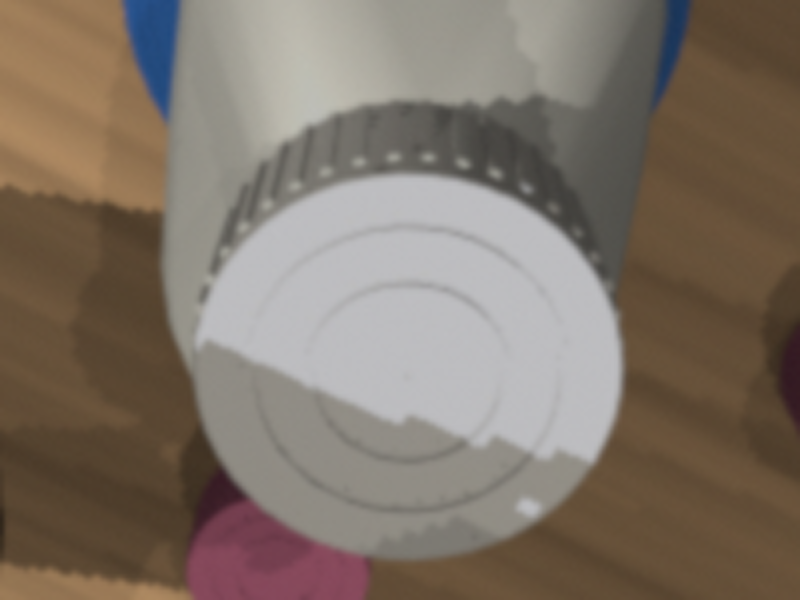

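View pics/c12.png

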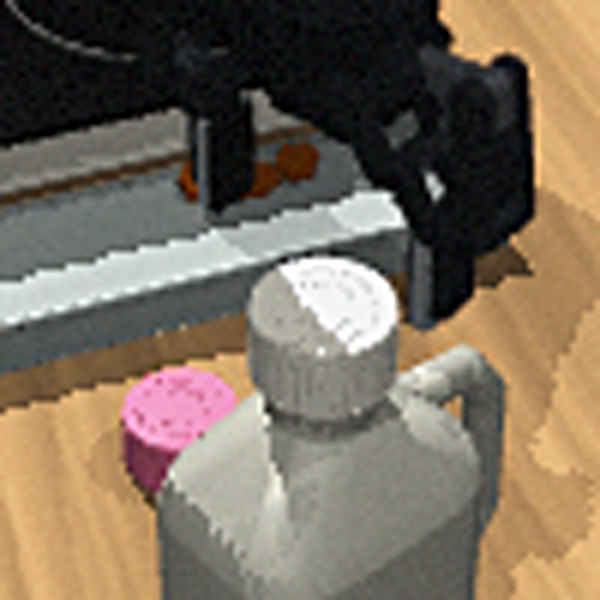

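Run:
```python
from h import *
s=load('wrist12')
print(w(s,180+407/4,180+376/4,.2175),w(s,180+407/4,180+365/4,.2175))
print([w(s,180+u/4,180+v/4,.2175).round(4) for u,v in((407,172),(407,558),(195,365),(622,365))])
print(manip.sense()['tcp_pos'])
s=load('top0');print(w(s,300+275/3.478,130+328/3.478,.2175))
```

```text
[ 0.45766266 -0.39991568  0.2175    ] [ 0.45890949 -0.39919063  0.2175    ]
[array([ 0.4798, -0.3871,  0.2175]), array([ 0.436 , -0.4125,  0.2175]), array([ 0.4464, -0.3776,  0.2175]), array([ 0.4716, -0.4211,  0.2175])]
[ 0.45867626 -0.39987746  0.22634599]
[ 0.45369523 -0.40259162  0.2175    ]
```

```bash
python3 -c "
from h import *
to(0.4575,-0.4,0.186,-60)"
```

```text
t 16.85 tcp [ 0.4587 -0.3999  0.2263] jaw -59.9 tilt 0.41 q6 8.0 F [ 0.7 -0.5  0. ] gap 0.997
delta [-0.13 -0.06  4.03] turn 0.1 rows>= 1
```

Request:
drive_tool(deltas=[-0.1,0,1.5,0,-0.1,0,2.7,0,-0.1,0,3.6,0,-0.1,0,4,0,-0.1,0,4,0])

```text
t: 17.35
tcp_pos: [0.4578, -0.4001, 0.1857]
tool_rot: [0.966, 0.26, 0.003, 0.0]
force: [0.3, 0.7, 0.1]
finger_gap: 0.992
```

Request:
drive_tool(deltas=[0,0,0,0,0,0,0,0,0,0,0,0,0,0,0,0,0,0,0,0,0,0,0,0], hand=4, squeeze=60)

```text
t: 17.95
tcp_pos: [0.4578, -0.3999, 0.1862]
tool_rot: [0.966, 0.26, 0.003, 0.0]
force: [-1.3, 2.0, 4.7]
finger_gap: 0.58
```

```bash
python3 -c "
from h import *
to(0.4575,-0.4,0.186,-60)
snap('wrist','wrist14'); snap('side','side14');crop('side14',250,210,350,310,'c14')"
```

```text
t 17.95 tcp [ 0.4578 -0.3999  0.1862] jaw -59.9 tilt 0.37 q6 7.9 F [-1.3  2.   4.7] gap 0.58
delta [-0.03 -0.01  0.02] turn 0.1 rows>= 1
c14 scale 6.0
```

View pics/wrist14.png

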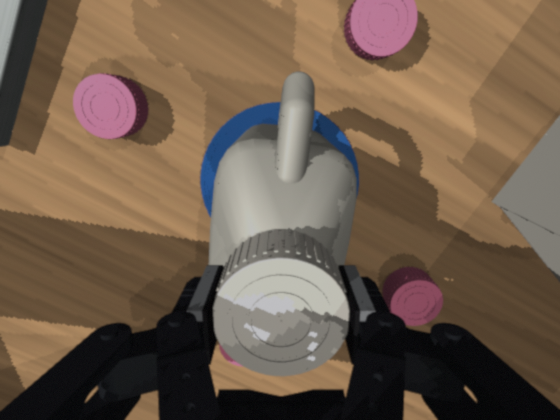

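View pics/c14.png

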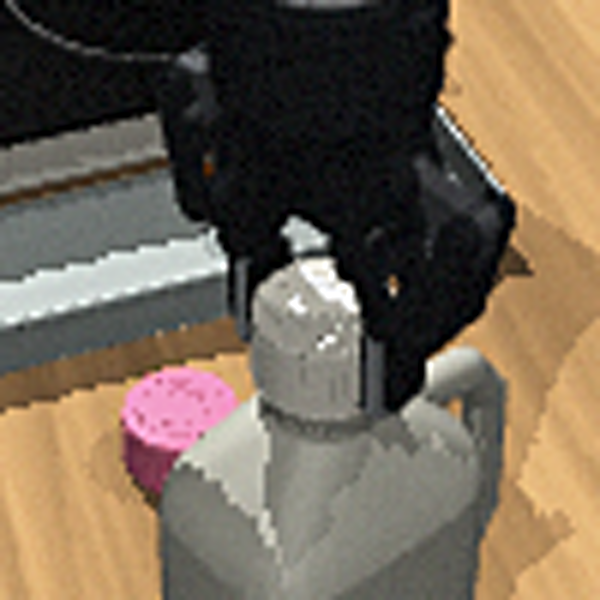

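Request:
drive_tool(deltas=[0,0,0.1,0,0,0,0.2,0,0,0,0.3,0,0,0,0.4,0,0,0,0.4,0], squeeze=80)

```text
t: 18.55
tcp_pos: [0.4581, -0.4004, 0.1833]
tool_rot: [0.966, 0.26, 0.003, 0.001]
force: [-2.9, 3.3, 11.4]
finger_gap: 0.577
```

```bash
python3 -c "
from h import *
to(0.4575,-0.4,0.182,-60)
print(manip.sense()['ft_torque'])"
```

```text
t 18.55 tcp [ 0.4581 -0.4004  0.1833] jaw -59.89 tilt 0.4 q6 7.9 F [-2.9  3.3 11.4] gap 0.577
delta [-0.03 -0.06  0.13] turn 0.11 rows>= 1
[ 0.5497577   0.44369023 -0.00939064]
```

Request:
drive_tool(deltas=[0,-0.1,0.22,0,0,-0.1,0.22,-4,0,-0.1,0.22,-9,0,-0.1,0.22,-14,0,-0.1,0.22,-19,0,-0.1,0.22,-24,0,-0.1,0.22,-29,0,-0.1,0.22,-34,0,-0.1,0.22,-34,0,-0.1,0.22,-34])

```text
t: 19.55
tcp_pos: [0.4583, -0.4004, 0.1829]
tool_rot: [0.847, 0.531, 0.003, 0.003]
force: [-1.5, 2.4, 10.4]
finger_gap: 0.575
```

```bash
python3 -c "
from h import *
to(0.4575,-0.4,0.182,1)
print(manip.sense()['ft_torque'])
snap('wrist','wrist15')"
```

```text
t 19.55 tcp [ 0.4583 -0.4004  0.1829] jaw -25.87 tilt 0.53 q6 -26.1 F [-1.5  2.4 10.4] gap 0.575
delta [ 0.   -0.09  0.09] turn -26.87 rows>= 4
[0.42772918 0.3299926  0.03916418]
```

View pics/wrist15.png

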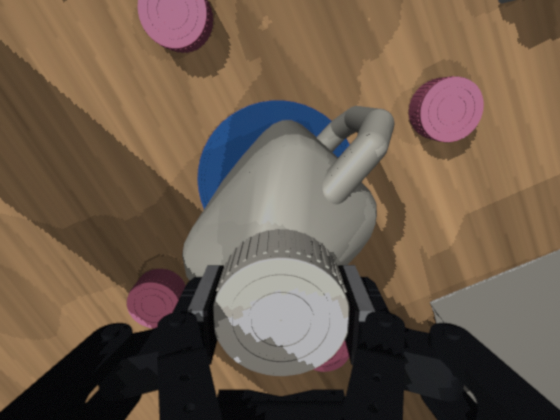

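Request:
drive_tool(deltas=[0,-0.1,0.25,0,0,-0.1,0.28,-5,0,-0.1,0.28,-10,0,-0.1,0.28,-15,0,-0.1,0.28,-20,0,-0.1,0.28,-24,0,-0.1,0.28,-27,0,-0.1,0.28,-27,0,-0.1,0.28,-27])

```text
t: 20.5
tcp_pos: [0.4586, -0.4006, 0.1822]
tool_rot: [0.7, 0.714, 0.002, 0.006]
force: [-0.1, 3.3, 11.8]
finger_gap: 0.579
```

```bash
python3 -c "
from h import *
to(0.4575,-0.4,0.182,1)
print(manip.sense()['ft_torque'])
snap('side','side16');crop('side16',250,210,350,310,'c16')"
```

```text
t 20.5 tcp [ 0.4586 -0.4006  0.1822] jaw 1.14 tilt 0.73 q6 -53.2 F [-0.1  3.3 11.8] gap 0.579
delta [ 0.06 -0.1   0.02] turn 0.14 rows>= 1
[0.62565169 0.25293828 0.04307987]
c16 scale 6.0
```

View pics/c16.png

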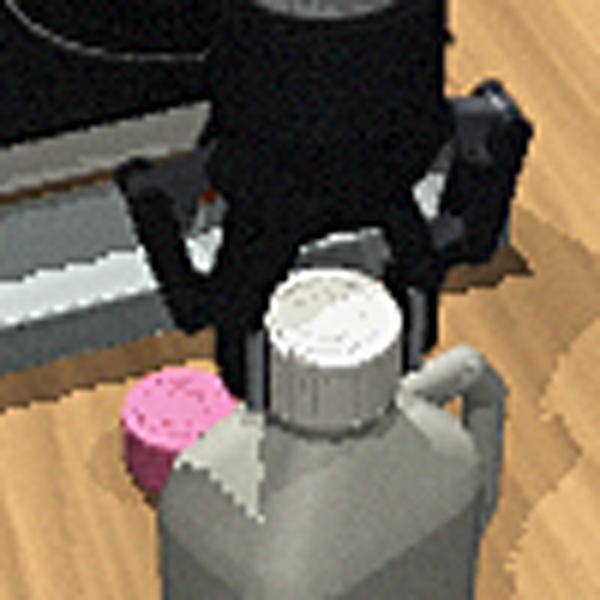

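Request:
drive_tool(deltas=[0,0,-0.2,0,0,0,-0.5,0,0,0,-0.8,0,0,0,-0.8,0])

```text
t: 20.95
tcp_pos: [0.4584, -0.4004, 0.1898]
tool_rot: [0.7, 0.714, 0.003, 0.006]
force: [-0.7, 1.3, 0.7]
finger_gap: 0.576
```

```bash
python3 -c "
from h import *
to(0.4575,-0.4,0.27,1)
print(manip.sense()['ft_torque'])
snap('side','side17');crop('side17',250,210,350,310,'c17')"
```

```text
t 20.95 tcp [ 0.4584 -0.4004  0.1898] jaw 1.13 tilt 0.7 q6 -53.2 F [-0.7  1.3  0.7] gap 0.576
delta [ 0.01  0.   -8.02] turn 0.13 rows>= 2
[0.31170059 0.1294688  0.0466653 ]
c17 scale 6.0
```

View pics/c17.png

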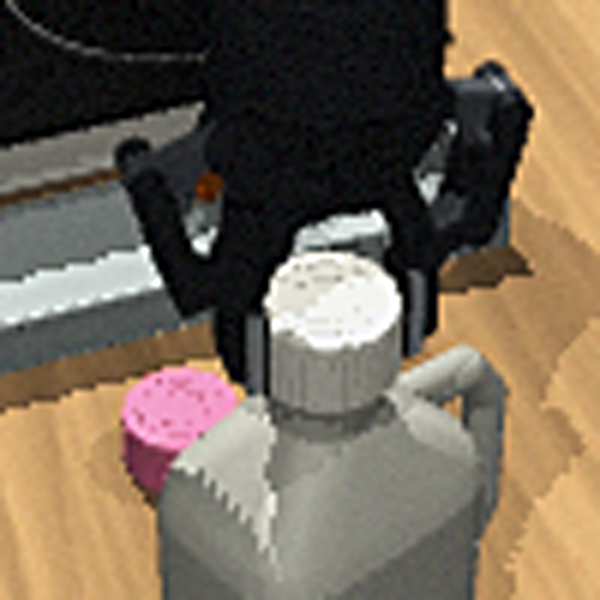

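Request:
drive_tool(deltas=[0,0,-0.5,0,0,0,-1,0,0,0,-1.5,0,0,0,-2.5,0,0,0,-4,0,0,0,-5.5,0,0,0,-7,0,0,0,-7,0,0,0,-7,0])

```text
t: 21.9
tcp_pos: [0.4577, -0.4004, 0.2604]
tool_rot: [0.7, 0.714, 0.002, 0.006]
force: [0.8, -0.1, -0.7]
finger_gap: 0.572
```

```bash
python3 -c "
from h import *
to(0.4575,-0.4,0.26,1)
s=snap('side','side18');snap('wrist','wrist18');snap('top','top18')"
```

```text
t 21.9 tcp [ 0.4577 -0.4004  0.2604] jaw 1.13 tilt 0.77 q6 -53.1 F [ 0.8 -0.1 -0.7] gap 0.572
delta [ 0.04 -0.02  0.04] turn 0.13 rows>= 1
```

View pics/side18.png

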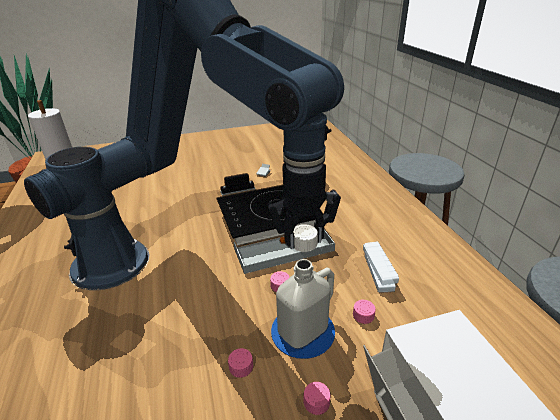

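View pics/wrist18.png

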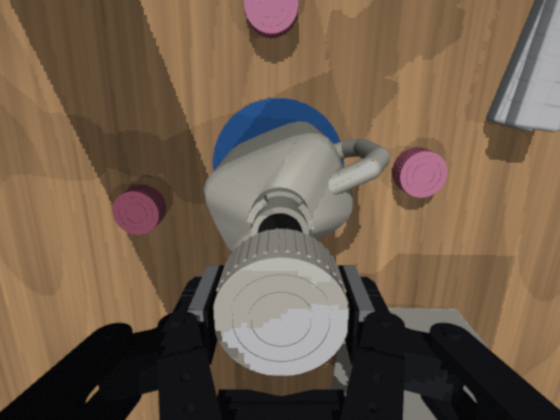

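View pics/top18.png

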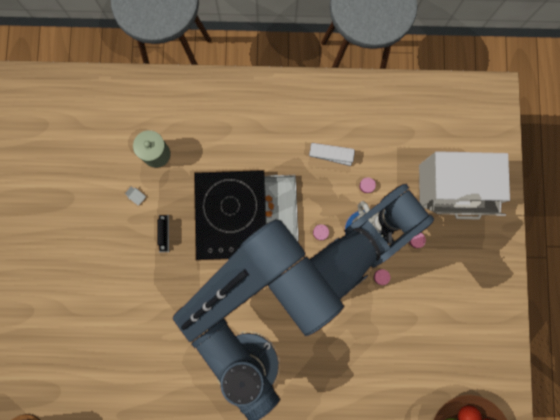

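The cap is off: side view cap (304,237), open mouth (304,265). The jug stands on its mat, the scraper is upright at (237,183), and all bystanders are where they were.

Request:
drive_tool(deltas=[0,0,0,0,0,0,0,0,0,0,0,0])

```text
t: 22.35
tcp_pos: [0.4571, -0.3996, 0.2585]
tool_rot: [0.7, 0.714, 0.003, 0.004]
force: [0.5, -1.6, -0.1]
finger_gap: 0.578
```

```bash
python3 -c "
from h import *
to(0.4575,-0.4,0.26,1)
print(manip.sign_off())"
```

```text
t 22.35 tcp [ 0.4571 -0.3996  0.2585] jaw 1.12 tilt 0.58 q6 -53.1 F [ 0.5 -1.6 -0.1] gap 0.578
delta [-0.04  0.04 -0.15] turn 0.12 rows>= 1
the job is handed in; nothing more can be done
None
```

I did the whole job and handed it in at 22.35 s. Sign-off gave no verdict, so what follows is from the last pictures and readings.

- **Chips:** I gripped the scraper and swept it across the glass about 1 mm up. All three chips dropped into the tray, lying 6–10 mm above the worktop in the side camera's depth reading. The last top view still shows chips in the tray, with the arm partly in the way.
- **Scraper:** I stood it upright on the bare worktop left of the hob and let go. The last pictures show it still standing there.
- **Cap:** I pressed it down with about 10–12 N, turned it 61° anticlockwise and lifted it off with almost no resistance. It ended gripped and upright about 7 cm above where it had sat, straight over the mouth. The cap has no mark to read a turn from, so I inferred that it turned from the low twisting force and the clean lift-off.
- **Jug and bystanders:** The jug stood on its mat and looked unturned. The canister, pill boxes and clip looked unmoved in the top and side views.

The cameras disagreed by 3–5 mm on the scraper, chips and hob edge. I trusted the wrist camera, and both grasps fitted it.

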